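# Fit a notched blade in the bar scraper

## Robot

A 6-joint arm with a two-finger parallel gripper is mounted at the origin on the work surface; the furniture and walls round the work are solid. World frame = base frame: x ahead of the robot, y to its left, z up, the work surface at z = 0. Lengths are in m, angles in rad, forces in N, time in s.
With the tool pointing down it reaches from about 0.325 to 0.75 m from the base axis. Payload 7.6 kg.
Tool frame: the origin (TCP) lies on the front face of the gripper's body, between the roots of the fingers; the fingertips stand 73 mm ahead of it and the grasp point (between the pads) lies 54 mm ahead of it (ctrl.tip_reach is the distance from the TCP to the fingertips, in m); z points along the fingers, y is the direction in which the jaws open and shut (so a half turn about z gives the same grasp; the last joint's range is limited). The gripper opens to 85 mm and grips with 20 to 120 N. Pads are 22 mm wide; open, the fingers measure 114 mm over their backs; the gripper's body (76 mm by 85 mm) begins 54 mm behind the grasp point. The pads swing forward as they close: fully open they stand 13 mm farther back than shut.
Start: joints at [1.256, 0.052, 1.401, -0, 1.689, -0.07], TCP at [0.127, 0.509, 0.304] pointing down, gripper open.
Joint ranges: [-2.9, 2.9], [-0.91, 2.17], [0.12, 2.37], [-1.06, 4.2], [0.26, 2.73], [-2.93, 2.93]. Speed limits (rad/s): [2.57, 2.57, 3.01, 3.14, 3.14, 3.14].

## Interface

Orientations are given as a unit quaternion [x, y, z, w].
In Python, from bench import ctrl gives the robot as it stands. The module is installed in compiled form; this text tells all that it offers.
- The arm moves only by the shell command python3 -m crank 'ROWS' [FORCE]. ROWS is JSON, a list of rows, each an object of numbers: "jaw": the opening, from 0 (shut) to 1 (fully open); "x", "y", "z": the shift along the world's x, y, z in m; "roll": the turn about the world's z in degrees. A call has 1 to 10 rows; each row shifts and turns the commanded pose from where the row before left it; what a row does not reach is not made up. A row lasts 1/10 s, in which the tool goes at most 50 mm and 8.59 degrees, less where a joint would pass 70% of its speed; a pose out of reach is approached as far as the arm can. A call is refused whole if a number of a shift passes 0.05 or a number of a turn 8.59, either way. A call with a gripper value outside its range is refused whole. The fingers move at their own pace and stop on an object; FORCE is the grip in N (left out, the last holds). Time passes only in rows, so rows that do not move let the fingers close. It gives the time, the measured TCP pose, the force and the opening at its end, in the units of the state.
- ctrl.sense(): the state, without advancing time (a new reading comes with each control period).
- ctrl.grab_frame(name): name is "scene" or "top" or "wrist"; returns a dict with "pixels" (480x640x3 uint8, blue, green, red), "mtx" (3x3 intrinsics, pixels), "k1" (the pictures are not rectified: a ray, as slopes to the right and down, at radius r is drawn at 1 + k1 r^2 times it, then the intrinsics apply), "xyz" and "rotation" of the camera in the world; the wrist camera has in their place "T_tool_cam" (4x4, takes a point from camera to tool coordinates, whose origin is the TCP and whose axes are the flange's). Camera axes: x right, y down, z forward; pixel columns grow to the right and rows downward; lengths in m; the calibration is good to about 2 mm. A picture is of the moment at which its call begins: read the wrist's pose just before it. There is no depth.
- ctrl.job_done(): hands the job in, once; it reports no verdict.
Trained networks look in a picture, given as the dict that the camera call returned (one of the last four; its "shot" number tells which), for a name from the list of things; names that differ only in an ending like _2 or _b are one class to them, and where a whole thing is asked for, a point or a joint stands for the part that bears it (a point fixed in the world has none). Each returns a list of dicts, best first, with "score" (0 to 1); they miss things now and then, are a little off and sometimes report something else, mostly with a low value. They report only what shows in the picture. A call takes as long as a camera call. They do not tell look-alikes from the thing itself.
- ctrl.search_frame(picture, thing): "position" ([column, row] in pixels, amid what is visible of it).
- ctrl.tip_of(picture, thing): "position" ([column, row] in pixels: a listed point, or the origin of a listed thing).
The state is a dict: "t": time; "joints": joint angles; "qd": joint speeds; "joint_torque": joint torques, N m; "eef_pos": TCP position; "eef_rot": TCP orientation; "force": force on the tool from outside, world axes, zero at the start; "ft_torque": the same for the moment, N m; "finger_gap": finger opening in m.
Only numpy, scipy, OpenCV 4.12 (cv2) and the standard library are available. Lean on these libraries where they do the work, as an engineer would, in place of code of your own. Each camera call takes 0.05 s, during which the arm holds its last target.

## Task

Put the bar's scraper back in order: take the notched blade from the wooden board, lay it flat in the open scraper head with its notch over the locating pin and its spine towards the handle, and only then slide the clamp fully home over its other end and let go. Leave the shorter spare blade without a notch, and everything else on the bar, where it is.

Things in the scene. Friction and masses are not known exactly. Their poses are not given: they have to be found in the camera images.
- blade_grip (a point): Notched blade, loose, 80 g, lying spine up on the board: steel plate 110 mm long (own y), 40 wide (x), 4 thick. On its +x long edge an upright dark spine to hold: 10 mm thick (x), 110 long, top 24 mm above the underside. This point: spine centre, 12 mm above the underside, 35 mm from the sharp edge. Axes: x from sharp edge to spine, y to the notched end, z up.
- blade_notch (a point): Where the pin belongs in the blade's notch, on the plate's underside. The notch is a slot 11 mm wide (own x), 16 mm long (y), open at the blade's +y end, 9 mm beyond this point. From blade_grip it lies at x -20, y +46, z -12 mm; same axes.
- spare_grip (a point): Spare blade, loose, to be left alone: made like the notched one but 76 mm long and without a notch; on the board too, the two may have changed places. This point: centre of its spine, 12 mm above its underside; axes as for the notched blade.
- board: Wooden board under the two blades, fixed, 200 (own x) by 300 (own y) mm, top 17 mm above the worktop. Origin at the centre of its underside.
- pin (a point): Locating pin of the scraper's head, at its foot on the flat bed (30 mm above the worktop). Pin 8 mm thick, 12 mm high, top 5 mm tapered. Axes: x towards the scraper's handle, y along the bed from clamp end to pin end, z up. A seated blade has its axes parallel to these, its notch point on this point, its spine towards the handle.
- holder: The scraper, lying fixed in a wooden loading stand, handle (out to 200 mm, 39 mm high) away from the robot. Origin under the bed's middle, on the worktop; axes as pin, which is at x -5, y +46, z +30 mm. Stops 4 mm high stand round the blade's place with 2 mm of play: beyond both its ends, and behind the spine's ends, none behind its middle 60 mm.
- clamp_knob (a point): Centre of the clamp's black upright knob, 12 mm (x) by 14 (y) by 24 high; axes as pin. It stands on the clamp's steel tongue, 16 mm wide, 5 thick, which slides 6 mm above the bed between two rails level with its top; its tip is 50 mm to +y of this point. Clear space round the knob.
- clamp (a joint): How far the clamp is slid in, m: 0 drawn back, 0.036 fully home (end stop). Slides along +y of pin against about 1.2 N of friction, stays where left. Starts at 0 to 0.010, clear of the blade's place; home, its tongue covers the last 25 mm of the blade's plain end, in front of the spine.
- tealight: Tealight candle in a metal cup, 38 mm across, 18 mm high, standing on the board beside the blades; a bystander. Origin at the centre of its underside.
- coasters: Round stack of coasters, 96 mm across, 13 mm high, on the worktop at the near right; a bystander. Origin at the centre of its underside.
- lime: Lime, 51x42x42 mm, lying on the worktop behind; a bystander. Origin at the centre of its underside.
- lemon: Lemon, 73x56x57 mm, lying on the worktop at the right; a bystander. Origin at the centre of its underside.
- jigger: Steel double-cone measure, 43 mm across, 73 mm high, standing at the right; a bystander. Origin at the centre of its underside.
There are look-alikes about, which are no part of the job. Leave any yellow look-alike of the part that bears blade_grip alone.

How it is judged:
On the way, in this order (a step that is already met when the one before it is completed fails the run):
1. the notched blade lies flat in the head, its notch over the pin, while the clamp is still open (slid in less than 20 mm) (horizontal distance between blade_notch and pin below 0.004 m and z of blade_notch in the frame of pin between -0.0025 and 0.0025 m and angle between blade_grip's own z axis and vertical below 0.05 rad and angle between the y axis of blade_grip and the y axis of pin, either way round below 0.07 rad and value of joint clamp below 0.02 m), for 0.2 s.
2. the clamp is slid home over the seated blade (horizontal distance between blade_notch and pin below 0.004 m and z of blade_notch in the frame of pin between -0.0025 and 0.0025 m and angle between blade_grip's own z axis and vertical below 0.05 rad and angle between the y axis of blade_grip and the y axis of pin, either way round below 0.07 rad and value of joint clamp above 0.032 m), for 0.2 s.
At the end, for the whole second after the job is handed in: The notched blade rests on the bed: notch point within 4 mm of the pin sideways and 2.5 mm in height, tilt under 0.05 rad, within 0.07 rad of the bed's direction; the clamp is in at least 32 of its 36 mm; the spare blade and the bystanders are within 30 mm of their starts (all of step 2 and linear speed of blade below 0.01 m/s); the robot touches nothing.
It fails at once if the spare blade is moved more than 30 mm (distance of spare_grip from where it was at the start of the episode above 0.03 m).
It fails at once if a bystander (tealight, coasters, lime, lemon, jigger) is moved more than 30 mm (distance of any of tealight, coasters, lime, lemon, jigger from where it was at the start of the episode above 0.03 m).
It also fails if it takes over 54 s, if anything falls off the work surface, if the arm or the gripper's body presses on something with over 40 N, if the wrist force passes 120 N, or if a joint passes its speed limit or range.

## Working session

There is one attempt and no reset: what is moved stays moved. The work goes in short steps, Python scripts to look and compute and a shell command to move; the robot and the scene stay as the last step left them, time stands still between calls to the robot, and variables do not carry over. Pictures are saved under pics/ and viewed, and the job is handed in when it is done.

```bash
ls; mkdir -p pics; cat > h.py <<'E'
import numpy as np, cv2
from bench import ctrl
from scipy.spatial.transform import Rotation as R
def cam(f,s=None):
    if 'T_tool_cam' in f:
        T=np.eye(4);T[:3,:3]=R.from_quat(s['eef_rot']).as_matrix();T[:3,3]=s['eef_pos']
        M=T@np.array(f['T_tool_cam']);return M[:3,3],M[:3,:3]
    r=np.array(f['rotation']); 
    if r.size==4: r=R.from_quat(r).as_matrix()
    return np.array(f['xyz']),r.reshape(3,3)
def ray(f,px,s=None):
    c,M=cam(f,s);K=np.array(f['mtx']);k=f['k1']
    d=cv2.undistortPoints(np.array([[px]],float),K,np.array([k,0,0,0.]))[0,0]
    v=M@np.array([d[0],d[1],1]);return c,v/np.linalg.norm(v)
def atz(f,px,z,s=None):
    c,v=ray(f,px,s);return c+v*(z-c[2])/v[2]
def proj(f,P,s=None):
    c,M=cam(f,s);K=np.array(f['mtx']);q=(np.array(P)-c)@M
    u=q[...,:2]/q[...,2:];r2=(u**2).sum(-1,keepdims=True);u=u*(1+f['k1']*r2)
    return u*[K[0,0],K[1,1]]+[K[0,2],K[1,2]]
def tri(rs):
    A=np.zeros((3,3));b=np.zeros(3)
    for c,v in rs:
        P=np.eye(3)-np.outer(v,v);A+=P;b+=P@c
    x=np.linalg.solve(A,b);return x,[float(np.linalg.norm((np.eye(3)-np.outer(v,v))@(x-c))) for c,v in rs]
E
cat > a.py <<'E'
from h import *
s=ctrl.sense();print(s)
for n in ['scene','top','wrist']:
    s=ctrl.sense();f=ctrl.grab_frame(n);cv2.imwrite(f'pics/{n}0.png',f['pixels'])
    print(n,{k:v for k,v in f.items() if k!='pixels'})
    for t in ['blade_grip','blade_notch','spare_grip','pin','clamp_knob','holder','tealight','board']:
        for d in ctrl.tip_of(f,t)[:3]:
            print(t,np.round(d['position'],1),round(d['score'],2),np.round(atz(f,d['position'],0.03,s),3))
E
python3 a.py
```

```text
pics
{'t': 0.0, 'joints': array([ 1.25569379e+00,  5.28549296e-02,  1.40174219e+00, -1.58255306e-05,
        1.68859368e+00, -7.02728762e-02]), 'qd': array([-0.00096071, -0.00154209, -0.00010427, -0.00055119,  0.00154232,
       -0.00121159]), 'joint_torque': array([ 1.43763173e-04, -3.81665182e+01, -3.60183799e+01, -8.17979344e-05,
        6.19517683e-03,  1.45725897e-05]), 'eef_pos': array([0.12716392, 0.50917257, 0.30305401]), 'eef_rot': array([ 1.22110198e-01,  9.92516227e-01, -7.85789297e-04, -1.45307242e-04]), 'force': array([ 0.32161484, -0.63675433,  0.22278087]), 'ft_torque': array([-0.03116424, -0.01884355, -0.01779902]), 'finger_gap': 0.08555861208642372}
scene {'mtx': array([[479.18095084,   0.        , 318.26310589],
       [  0.        , 479.18095084, 243.19664507],
       [  0.        ,   0.        ,   1.        ]]), 'k1': -0.017528456347509113, 'xyz': array([ 0.03378728, -0.9095713 ,  0.55872388]), 'rotation': array([ 0.81600288, -0.23287698,  0.15984809, -0.50433738]), 'shot': 1}
blade_grip [270.  226.8] 0.94 [0.571 0.138 0.03 ]
blade_grip [238.  290.9] 0.82 [ 0.364 
[... 1259 characters left out ...]
ight [215.8 231. ] 0.55 [0.626 0.197 0.03 ]
tealight [238.4 253.1] 0.24 [0.567 0.136 0.03 ]
board [218.6 257.8] 0.94 [0.555 0.188 0.03 ]
wrist {'mtx': array([[426.74239857,   0.        , 324.74558819],
       [  0.        , 426.74239857, 239.54287809],
       [  0.        ,   0.        ,   1.        ]]), 'k1': -0.06996272328881707, 'T_tool_cam': array([[-5.25123838e-05, -9.46296945e-01, -3.23298762e-01,
         8.32996949e-02],
       [ 9.99999994e-01, -8.08996937e-05,  7.43669705e-05,
        -4.38587119e-04],
       [-9.65280078e-05, -3.23298757e-01,  9.46296943e-01,
        -6.98855040e-02],
       [ 0.00000000e+00,  0.00000000e+00,  0.00000000e+00,
         1.00000000e+00]]), 'shot': 3}
```

View pics/scene0.png

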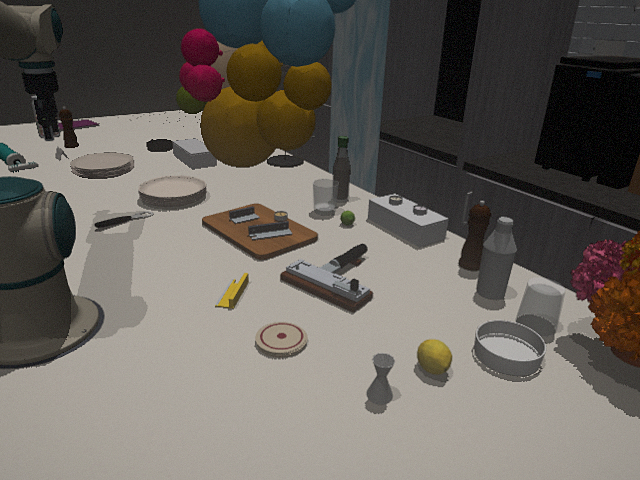

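View pics/top0.png

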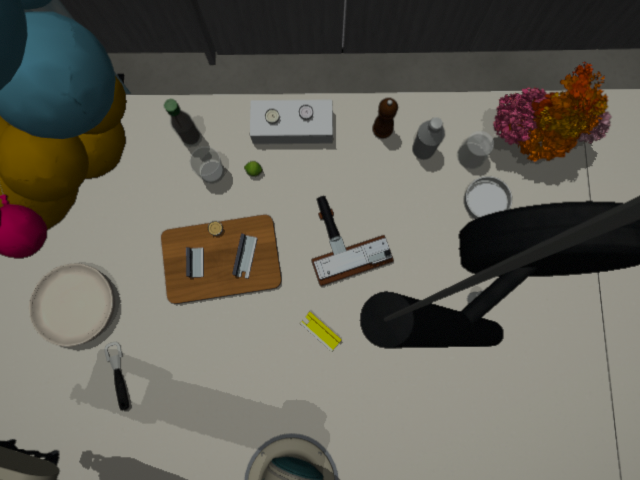

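View pics/wrist0.png

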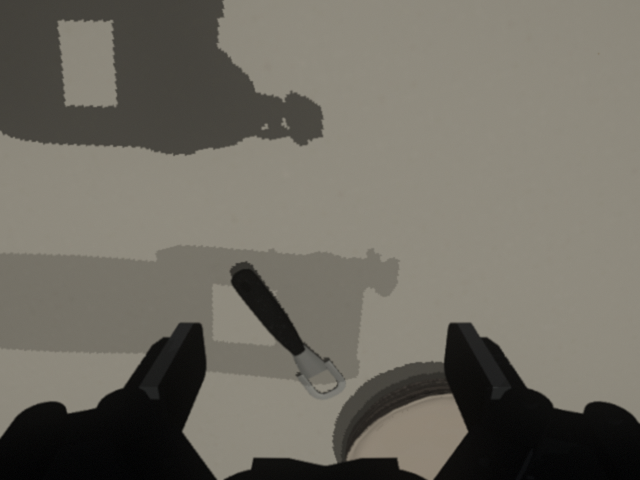

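The scene view shows the notched blade on the board at about (270,230), with the spare at (243,213). The yellow look-alike is at (233,290) and the scraper at (325,280). In the top view the notched blade is at (245,256), with its notched end towards the robot. I'll move the wrist camera over the board next.

```bash
python3 -m crank '[{"x":0.033,"y":-0.039},{"x":0.033,"y":-0.039},{"x":0.033,"y":-0.039},{"x":0.033,"y":-0.039},{"x":0.033,"y":-0.039},{"x":0.033,"y":-0.039},{"x":0.033,"y":-0.039},{"x":0.033,"y":-0.039},{"x":0.033,"y":-0.039},{"x":0.033,"y":-0.039}]'
cat > b.py <<'E'
import sys
from h import *
tag=sys.argv[1]
s=ctrl.sense();print(s['t'],s['eef_pos'],s['eef_rot'],s['qd'].round(3))
f=ctrl.grab_frame('wrist');cv2.imwrite(f'pics/w{tag}.png',f['pixels'])
import pickle;pickle.dump((s,f),open(f'w{tag}.pkl','wb'))
for t in ['blade_grip','blade_notch','spare_grip','pin','clamp_knob','holder','tealight']:
    for d in ctrl.tip_of(f,t)[:3]:
        z={'pin':.03,'blade_notch':.017,'holder':0,'tealight':.017}.get(t,.029)
        print(t,np.round(d['position'],1),round(d['score'],2),np.round(atz(f,d['position'],z,s),4))
E
python3 b.py 1
```

```text
1.35 [0.12722236 0.50937106 0.30393266] [1.22095436e-01 9.92518363e-01 5.14160654e-05 1.07370216e-05] [ 0.002 -0.001 -0.001 -0.     0.001  0.001]invalid input at $[0]: expected keys jaw, x, y, z, roll
```

```bash
python3 -m crank '[{"jaw":1,"x":0.033,"y":-0.039,"z":0,"roll":0},{"jaw":1,"x":0.033,"y":-0.039,"z":0,"roll":0},{"jaw":1,"x":0.033,"y":-0.039,"z":0,"roll":0},{"jaw":1,"x":0.033,"y":-0.039,"z":0,"roll":0},{"jaw":1,"x":0.033,"y":-0.039,"z":0,"roll":0},{"jaw":1,"x":0.033,"y":-0.039,"z":0,"roll":0},{"jaw":1,"x":0.033,"y":-0.039,"z":0,"roll":0},{"jaw":1,"x":0.033,"y":-0.039,"z":0,"roll":0},{"jaw":1,"x":0.033,"y":-0.039,"z":0,"roll":0},{"jaw":1,"x":0.033,"y":-0.039,"z":0,"roll":0}]' 30
python3 b.py 1
```

```text
t: 2.75
eef_pos: [0.4512, 0.1257, 0.3042]
eef_rot: [0.122, 0.993, 0.0, 0.0]
force: [0.4, -0.1, 0.2]
finger_gap: 0.0856
2.75 [0.45116197 0.12574291 0.30422833] [1.22204543e-01 9.92504821e-01 2.33712879e-04 4.18939891e-04] [-0.972  0.55  -0.499  0.004 -0.055 -0.968]
blade_grip [ 69.7 172.5] 0.81 [ 0.376  -0.0747  0.029 ]
blade_grip [366.  314.9] 0.77 [0.5645 0.1359 0.029 ]
blade_notch [137.6 176.4] 0.77 [ 0.3948 -0.0252  0.017 ]
blade_notch [342.2 262.1] 0.62 [0.5135 0.1261 0.017 ]
spare_grip [505.  264.3] 0.64 [0.546 0.266 0.029]
pin [112.2 321.8] 0.8 [ 0.5151 -0.0949  0.03  ]
pin [445.8 356.1] 0.61 [0.6263 0.2005 0.03  ]
holder [ 97.3 333.1] 0.7 [ 0.5364 -0.1369  0.    ]
holder [507.8 262.6] 0.34 [0.5597 0.279  0.    ]
tealight [446.2 359.3] 0.94 [0.6398 0.2024 0.017 ]
```

View pics/w1.png

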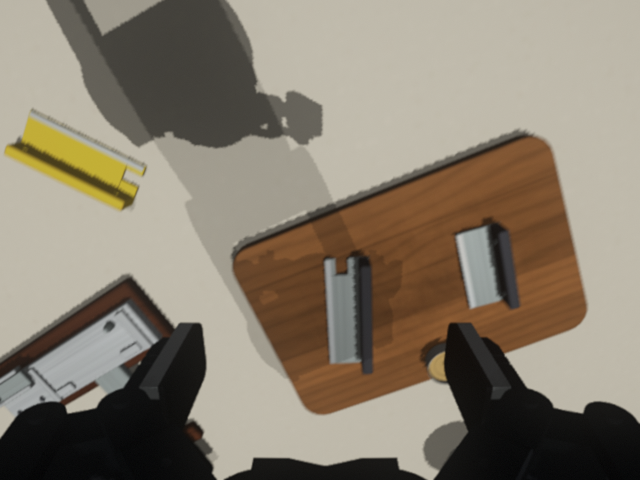

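The wrist view shows the notched blade at (347,310), its notch at (342,265) and its spine on the right. The spare is at (490,265) and the scraper's pin at about (110,325). The arm was still moving, so I'll settle somewhere that shows both parts and look again.

```bash
python3 -m crank '[{"jaw":1,"x":-0.02,"y":-0.04,"z":0,"roll":0},{"jaw":1,"x":-0.02,"y":-0.04,"z":0,"roll":0},{"jaw":1,"x":0,"y":-0.04,"z":0,"roll":0},{"jaw":1,"x":0,"y":-0.03,"z":0,"roll":0},{"jaw":1,"x":0,"y":0,"z":0,"roll":0},{"jaw":1,"x":0,"y":0,"z":0,"roll":0},{"jaw":1,"x":0,"y":0,"z":0,"roll":0}]'
python3 b.py 2
```

```text
t: 3.85
eef_pos: [0.4102, -0.0212, 0.304]
eef_rot: [0.121, 0.993, 0.0, 0.0]
force: [0.0, 0.3, 1.1]
finger_gap: 0.0853
3.85 [ 0.41017008 -0.0211657   0.30401328] [1.21134359e-01 9.92636096e-01 1.91480266e-04 1.06630480e-04] [ 0.004  0.003 -0.    -0.002 -0.001 -0.003]
blade_grip [530.3 320. ] 0.88 [0.5668 0.1372 0.029 ]
blade_grip [241.2 179.3] 0.68 [ 0.3767 -0.0836  0.029 ]
blade_grip [565.6 285.2] 0.31 [0.539  0.1723 0.029 ]
blade_notch [511.7 269.1] 0.92 [0.5168 0.1291 0.017 ]
blade_notch [305.6 178.2] 0.79 [ 0.3907 -0.0333  0.017 ]
spare_grip [243.  336.6] 0.72 [ 0.5181 -0.1267  0.029 ]
pin [277.1 329.6] 0.58 [ 0.5179 -0.0934  0.03  ]
holder [243.5 338.1] 0.73 [ 0.5358 -0.1373  0.    ]
tealight [593.5 359.4] 0.87 [0.6387 0.2039 0.017 ]
```

View pics/w2.png

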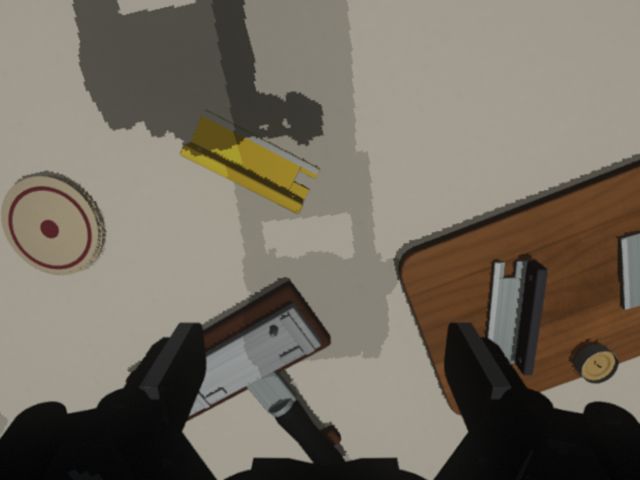

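The view shows the blade notch at (514,268) and spine running (540,265)-(528,370). The pin is at (275,330), but a finger hides the clamp end. I'll move back and right to see the scraper whole.

```bash
python3 -m crank '[{"jaw":1,"x":-0.02,"y":-0.04,"z":0.0,"roll":0},{"jaw":1,"x":-0.02,"y":-0.04,"z":0.0,"roll":0},{"jaw":1,"x":-0.015,"y":-0.04,"z":0,"roll":0},{"jaw":1,"x":0,"y":0,"z":0,"roll":0},{"jaw":1,"x":0,"y":0,"z":0,"roll":0},{"jaw":1,"x":0,"y":0,"z":0,"roll":0}]'
python3 b.py 3
```

```text
t: 4.85
eef_pos: [0.3555, -0.1418, 0.3039]
eef_rot: [0.122, 0.993, 0.0, 0.0]
force: [-1.2, 0.3, 1.0]
finger_gap: 0.0854
4.85 [ 0.35545567 -0.14175637  0.30391917] [1.21688459e-01 9.92568324e-01 2.01358505e-04 1.41849627e-05] [ 0.02   0.001 -0.    -0.001 -0.001 -0.002]
blade_grip [394.8 203.2] 0.95 [ 0.3719 -0.0861  0.029 ]
blade_notch [449.2 206.3] 0.94 [ 0.3894 -0.0394  0.017 ]
blade_notch [636.  290.7] 0.9 [0.5159 0.127  0.017 ]
pin [413.3 348. ] 0.96 [ 0.5132 -0.0955  0.03  ]
clamp_knob [273.4 434.2] 0.6 [ 0.5819 -0.253   0.029 ]
holder [370.3 361.8] 0.87 [ 0.5395 -0.1393  0.    ]
```

View pics/w3.png

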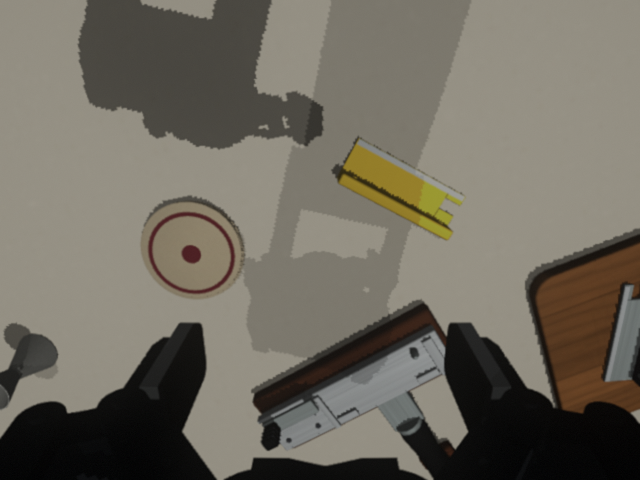

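```bash
python3 - <<'E'
import pickle,cv2
s,f=pickle.load(open('w3.pkl','rb'))
c=f['pixels'][290:460,240:460];cv2.imwrite('pics/w3z.png',cv2.resize(cv2.convertScaleAbs(c,alpha=1.2),None,fx=3.6,fy=3.5,interpolation=cv2.INTER_CUBIC))
s,f=pickle.load(open('w2.pkl','rb'))
c=f['pixels'][240:390,470:630];cv2.imwrite('pics/w2z.png',cv2.resize(c,None,fx=4,fy=4,interpolation=cv2.INTER_CUBIC))
E
```

```text
(no output)
```

View pics/w3z.png

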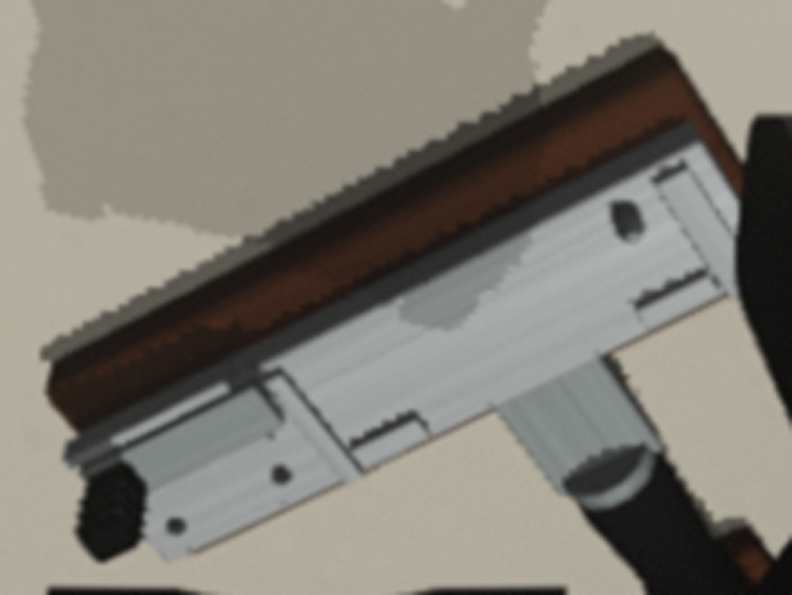

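View pics/w2z.png

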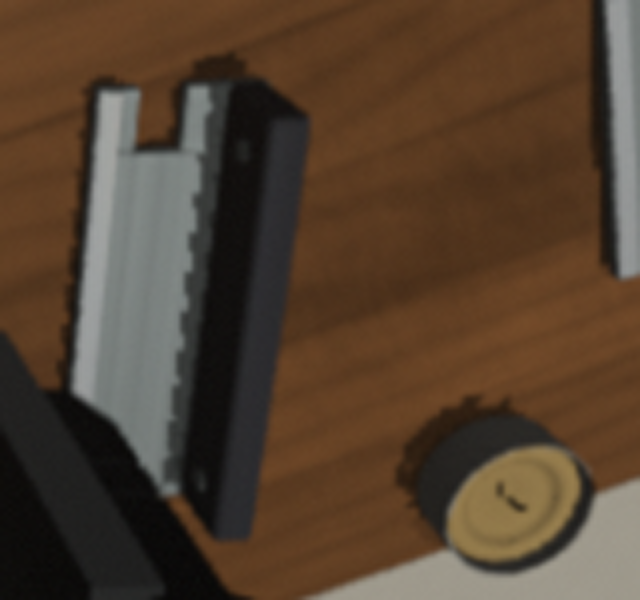

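```bash
python3 - <<'E'
import pickle
from h import *
s,f=pickle.load(open('w2.pkl','rb'))
def show(f,s,ps,z,o,sc):
    W=[atz(f,(o[0]+u/sc[0],o[1]+v/sc[1]),z,s) for u,v in ps]
    for w in W: print(w.round(4))
    for i in range(0,len(W)-1,2):
        d=W[i+1]-W[i];print(' len',np.linalg.norm(d).round(4),'ang',np.degrees(np.arctan2(d[1],d[0])).round(2))
print('blade top edges');show(f,s,[(275,118),(217,538),(307,118),(250,540)],.041,(470,240),(4,4))
print('plate sharp edge z=.021; notch inner corners');show(f,s,[(100,85),(72,392),(120,152),(202,150),(138,90),(183,84)],.021,(470,240),(4,4))
s,f=pickle.load(open('w3.pkl','rb'))
print('bed front edge');show(f,s,[(265,372),(700,143),(190,550),(725,297)],.03,(240,290),(3.6,3.5))
print('pin foot/top');show(f,s,[(620,208)],.03,(240,290),(3.6,3.5));show(f,s,[(632,236)],.042,(240,290),(3.6,3.5))
print('knob top');show(f,s,[(110,470),(105,530)],.065,(240,290),(3.6,3.5))
print('stops');show(f,s,[(275,375),(365,470),(655,180),(715,290),(350,440),(415,415)],.034,(240,290),(3.6,3.5))
E
```

```text
blade top edges
[0.5105 0.1436 0.041 ]
[0.6167 0.1225 0.041 ]
[0.5123 0.1505 0.041 ]
[0.6195 0.1303 0.041 ]
 len 0.1083 ang -11.22
 len 0.1091 ang -10.67
plate sharp edge z=.021; notch inner corners
[0.5033 0.1134 0.021 ]
[0.5816 0.0982 0.021 ]
[0.5209 0.1161 0.021 ]
[0.5252 0.1349 0.021 ]
[0.5066 0.1217 0.021 ]
[0.5077 0.132  0.021 ]
 len 0.0798 ang -10.96
 len 0.0192 ang 77.2
 len 0.0103 ang 83.97
bed front edge
[ 0.5441 -0.2003  0.03  ]
[ 0.4999 -0.0733  0.03  ]
[ 0.6025 -0.2379  0.03  ]
[ 0.5502 -0.0741  0.03  ]
 len 0.1345 ang 109.19
 len 0.1719 ang 107.69
pin foot/top
[ 0.5145 -0.0968  0.03  ]
[ 0.5154 -0.0962  0.042 ]
knob top
[ 0.5379 -0.2385  0.065 ]
[ 0.5572 -0.2457  0.065 ]
 len 0.0206 ang -20.36
stops
[ 0.5426 -0.1971  0.034 ]
[ 0.5813 -0.1811  0.034 ]
[ 0.5055 -0.0869  0.034 ]
[ 0.5441 -0.077   0.034 ]
[ 0.5697 -0.1826  0.034 ]
[ 0.5655 -0.1633  0.034 ]
 len 0.0419 ang 22.38
 len 0.0398 ang 14.38
 len 0.0198 ang 102.5
```

The blade axis lies at 169.1° (notch end) and the spine centre is about (0.565, 0.137). That agrees with the notch estimates to about 2 mm. The scraper's y axis is at about 108.5° and the pin at about (0.5145, -0.097). I'll go above the blade and check.

```bash
python3 -m crank '[{"jaw":1,"x":0.025,"y":0.035,"z":0,"roll":3.1},{"jaw":1,"x":0.025,"y":0.035,"z":0,"roll":0},{"jaw":1,"x":0.025,"y":0.035,"z":0,"roll":0},{"jaw":1,"x":0.025,"y":0.035,"z":0,"roll":0},{"jaw":1,"x":0.025,"y":0.035,"z":-0.025,"roll":0},{"jaw":1,"x":0.025,"y":0.035,"z":-0.025,"roll":0},{"jaw":1,"x":0.025,"y":0.035,"z":-0.025,"roll":0},{"jaw":1,"x":0.025,"y":0.034,"z":-0.025,"roll":0},{"jaw":1,"x":0,"y":0,"z":0,"roll":0},{"jaw":1,"x":0,"y":0,"z":0,"roll":0}]'
sed -i "s/^for t in .*/for t in (sys.argv[2].split(',') if len(sys.argv)>2 else []):/" b.py
python3 b.py 4 blade_grip,blade_notch
```

```text
t: 6.25
eef_pos: [0.555, 0.1372, 0.2025]
eef_rot: [0.094, 0.996, -0.0, -0.001]
force: [0.2, -0.6, 0.4]
finger_gap: 0.0857
6.25 [0.55495895 0.13722918 0.20247497] [ 9.44301190e-02  9.95530341e-01 -4.98239165e-04 -1.42963366e-03] [-0.031 -0.075 -0.005 -0.003  0.005 -0.003]
blade_grip [324.8 256.1] 0.92 [0.5647 0.1347 0.029 ]
blade_notch [297.9 177.2] 0.64 [0.5161 0.1275 0.017 ]
```

View pics/w4.png

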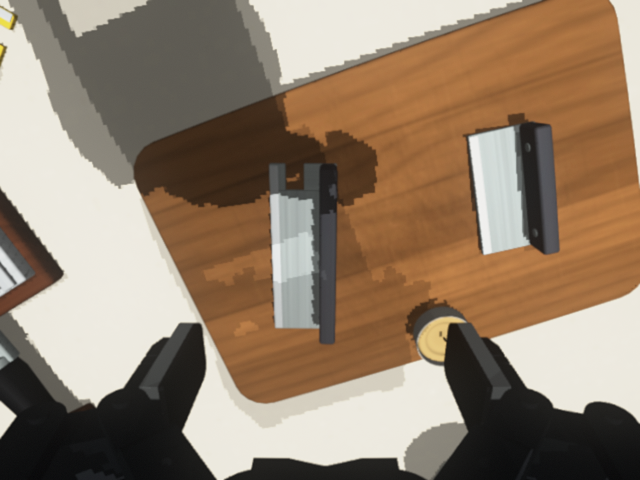

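```bash
python3 - <<'E'
import pickle
from h import *
s,f=pickle.load(open('w4.pkl','rb'))
c=f['pixels'][150:350,250:360];cv2.imwrite('pics/w4z.png',cv2.resize(cv2.convertScaleAbs(c,alpha=1.5,beta=20),None,fx=3,fy=3,interpolation=cv2.INTER_CUBIC))
g=(0.5648,0.1367);a=np.radians(79.1);x=np.array([np.cos(a),np.sin(a)]);y=np.array([-x[1],x[0]])
for n,dx,dy,z in [('spR-notch',5,55,.041),('spL-notch',-5,55,.041),('spR-plain',5,-55,.041),('spL-plain',-5,-55,.041),('sharp-n',-35,55,.021),('sharp-p',-35,-55,.021),('notch in',-20,39,.021)]:
    p=np.r_[g+x*dx/1e3+y*dy/1e3,z];q=proj(f,p,s);print(n,q.round(1),((q-[250,150])*3).round(0))
E
```

```text
spR-notch [337.7 169. ] [263.  57.]
spL-notch [319.3 168.9] [208.  57.]
spR-plain [335.7 344.4] [257. 583.]
spL-plain [319.8 344.4] [209. 583.]
sharp-n [268.8 163.4] [56. 40.]
sharp-p [275.5 327.8] [ 77. 533.]
notch in [294.8 190.1] [134. 120.]
```

View pics/w4z.png

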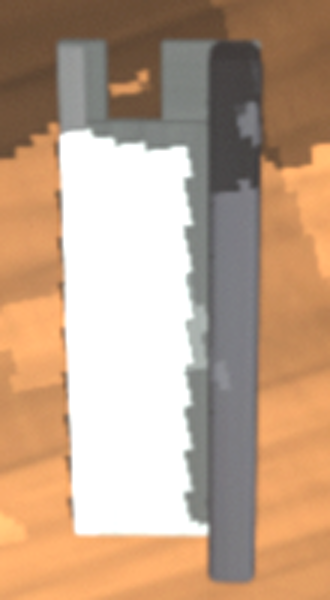

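The predicted blade outline matches the picture within about 1 px, so I'll descend and grasp.

```bash
python3 -m crank '[{"jaw":1,"x":0.0098,"y":-0.0005,"z":-0.02,"roll":0},{"jaw":1,"x":0,"y":0,"z":-0.04,"roll":0},{"jaw":1,"x":0,"y":0,"z":-0.03,"roll":0},{"jaw":1,"x":0,"y":0,"z":-0.015,"roll":0},{"jaw":1,"x":0,"y":0,"z":0,"roll":0}]' 40
python3 -m crank '[{"jaw":0,"x":0,"y":0,"z":0,"roll":0},{"jaw":0,"x":0,"y":0,"z":0,"roll":0},{"jaw":0,"x":0,"y":0,"z":0,"roll":0},{"jaw":0,"x":0,"y":0,"z":0,"roll":0},{"jaw":0,"x":0,"y":0,"z":0,"roll":0},{"jaw":0,"x":0,"y":0,"z":0,"roll":0}]' 40
```

```text
t: 6.9
eef_pos: [0.5643, 0.1354, 0.0982]
eef_rot: [0.096, 0.995, -0.0, -0.001]
force: [0.4, -0.2, -0.4]
finger_gap: 0.0854
t: 7.5
eef_pos: [0.5653, 0.1362, 0.0995]
eef_rot: [0.095, 0.995, 0.0, 0.0]
force: [-1.0, 0.1, 3.1]
finger_gap: 0.0085
```

```bash
python3 -m crank '[{"jaw":0,"x":0,"y":0,"z":0.01,"roll":0},{"jaw":0,"x":0,"y":0,"z":0.02,"roll":0},{"jaw":0,"x":0,"y":0,"z":0.04,"roll":0},{"jaw":0,"x":0,"y":0,"z":0.04,"roll":0},{"jaw":0,"x":0,"y":0,"z":0,"roll":0},{"jaw":0,"x":0,"y":0,"z":0,"roll":0}]'
python3 b.py 5 blade_grip,blade_notch
```

```text
t: 8.1
eef_pos: [0.5653, 0.1362, 0.2103]
eef_rot: [0.095, 0.995, 0.0, 0.001]
force: [-0.1, -0.3, -1.2]
finger_gap: 0.0092
8.1 [0.56526236 0.13624403 0.21029076] [9.51752837e-02 9.95459790e-01 3.71803961e-04 1.15497094e-03] [-0.     0.037  0.049  0.    -0.006  0.001]
blade_grip [324.4 329.8] 0.79 [0.6311 0.123  0.029 ]
blade_notch [272.4 200.9] 0.89 [0.5404 0.1071 0.017 ]
blade_notch [397.2 197.9] 0.74 [0.5535 0.1849 0.017 ]
```

View pics/w5.png

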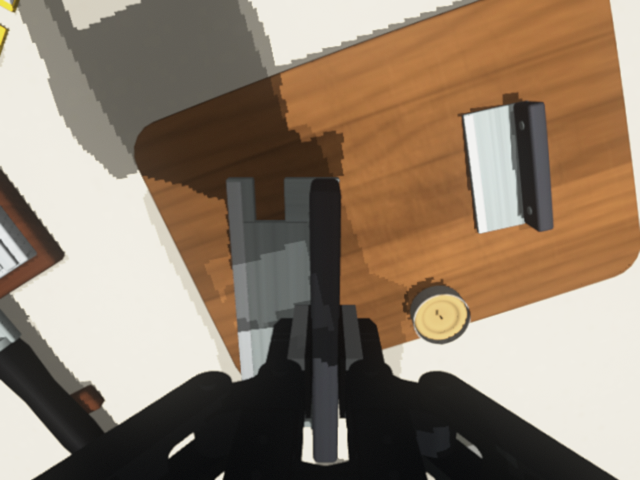

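The blade is held by its spine, with the notch visible at about (269,200). I'll fit the blade's pose in the hand from its visible corners.

```bash
python3 - <<'E'
import pickle
from h import *
s,f=pickle.load(open('w5.pkl','rb'))
o=(215,165);c=f['pixels'][165:365,215:365];im=cv2.resize(cv2.convertScaleAbs(c,alpha=1.6,beta=20),None,fx=3,fy=3,interpolation=cv2.INTER_CUBIC)
cv2.imwrite('pics/w5z.png',im)
c=f['pixels'][400:480,290:360];cv2.imwrite('pics/w5y.png',cv2.resize(cv2.convertScaleAbs(c,alpha=1.6,beta=20),None,fx=5,fy=5))
E
```

```text
(no output)
```

View pics/w5z.png

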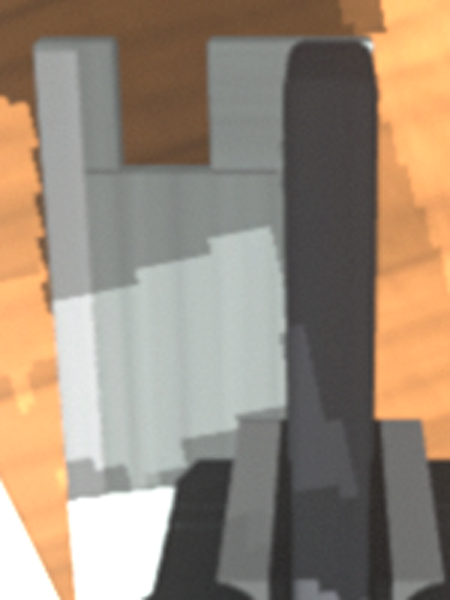

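View pics/w5y.png

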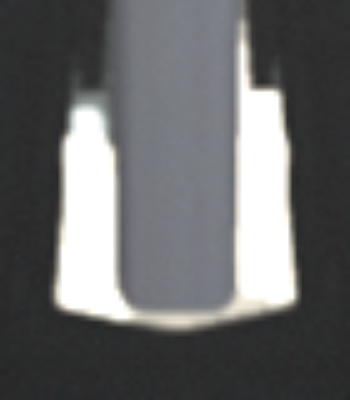

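```bash
cat > fit.py <<'E'
import pickle
from h import *
from scipy.optimize import least_squares
s,f=pickle.load(open('w5.pkl','rb'))
Z=lambda u,v:(215+u/3,165+v/3)
pts=[((-25.5,39,4),Z(122,165)),((-14.5,39,4),Z(211,169)),((-25.5,55,0),Z(118,38)),((-14.5,55,0),Z(208,38)),
 ((-5,50,24),(215+285/3,None)),((5,50,24),(215+376/3,None)),((-5,45,24),(215+285/3,None)),
 ((0,55,24),(None,165+41/3)),((0,-55,24),(None,400+308/5)),((-5,-50,24),(290+118/5,None)),((5,-50,24),(290+236/5,None)),((-35,55,0),Z(35,38)),((5,20,24),(215+376/3,None)),((-5,20,24),(215+287/3,None))]
C,M=cam(f,s)
T=np.array(f['T_tool_cam'])
Ts=np.eye(4);g=dict(f);
def pr(P):
    s0=dict(eef_pos=np.zeros(3),eef_rot=[0,0,0,1]);return proj(f,P,s0)
B=np.array([[0,1,0],[1,0,0],[0,0,-1.]])
def tool(p,b):
    # p: x,y,z mm of grip point underside in tool, rotvec deg
    return (R.from_rotvec(np.radians(p[3:6])).as_matrix()@B@np.array(b,float)+p[:3])/1e3
def res(p):
    r=[]
    for b,q in pts:
        u=pr(tool(p,b))
        for k in (0,1):
            if q[k] is not None:r.append(u[k]-q[k])
    return np.array(r)
def res2(p): return np.r_[res(p),(p[2]-82)/1.,p[3]/.5]
for fn in (res,res2):
    o=least_squares(fn,[0,0,82,0,0,0]);print(o.x.round(2),'rms',np.sqrt((res(o.x)**2).mean()).round(2));print(res(o.x).round(1))
E
python3 fit.py
```

```text
[-1.92 -2.15 88.84  4.8  -7.44  0.15] rms 1.2
[-0.8 -0.2 -1.8 -2.  -0.  -0.2 -1.5 -0.5  0.4 -0.5  0.6  1.9  0.7 -0.5
  1.4  2.9  0.  -0.8  0.6]
[-0.33 -0.68 85.08  1.2  -4.39 -0.44] rms 1.7
[-0.3 -0.1 -0.6 -1.8  0.5 -1.7 -0.1 -2.1 -1.3 -0.7 -1.   4.2  2.8  0.
  2.1  2.9 -1.3 -0.7 -0.3]
```

```bash
cat >> fit.py <<'E'
print('no tilt')
for z in (82,84,86):
    o=least_squares(lambda q:res([q[0],q[1],z,0,0,q[2]]),[0,0,0]);print(z,o.x.round(2));print(res([o.x[0],o.x[1],z,0,0,o.x[2]]).round(1))
print('pitch only');o=least_squares(lambda q:res([q[0],q[1],q[2],0,q[3],q[4]]),[0,0,82,0,0]);print(o.x.round(2));print(res([o.x[0],o.x[1],o.x[2],0,o.x[3],o.x[4]]).round(1))
f2=ctrl.grab_frame('scene');cv2.imwrite('pics/scene5.png',cv2.resize(f2['pixels'][100:260,160:340],None,fx=4,fy=4,interpolation=cv2.INTER_CUBIC)[:600,:800])
E
python3 fit.py
```

```text
[-1.92 -2.15 88.84  4.8  -7.44  0.15] rms 1.2
[-0.8 -0.2 -1.8 -2.  -0.  -0.2 -1.5 -0.5  0.4 -0.5  0.6  1.9  0.7 -0.5
  1.4  2.9  0.  -0.8  0.6]
[-0.33 -0.68 85.08  1.2  -4.39 -0.44] rms 1.7
[-0.3 -0.1 -0.6 -1.8  0.5 -1.7 -0.1 -2.1 -1.3 -0.7 -1.   4.2  2.8  0.
  2.1  2.9 -1.3 -0.7 -0.3]
no tilt
82 [ 1.36  0.01 -0.44]
[-1.1  0.3 -0.4 -1.3 -0.6 -3.4 -0.  -3.7 -1.3  0.8 -1.   8.9  1.3  0.5
  2.5  0.7 -3.   0.4 -0.1]
84 [ 0.82 -0.08 -0.5 ]
[-0.5  0.2 -0.2 -1.4 -0.1 -2.8  0.1 -3.2 -1.5  0.1 -1.2  9.2 -1.7  0.5
  2.2  1.6 -2.5 -0.2 -0.3]
86 [ 0.29 -0.17 -0.56]
[ 0.   0.2 -0.  -1.5  0.4 -2.3  0.2 -2.6 -1.7 -0.6 -1.4  9.6 -4.6  0.5
  1.9  2.5 -1.9 -0.7 -0.4]
pitch only
[-0.42 -0.3  85.53 -4.25 -0.68]
[ 0.5 -0.2  0.  -1.9  1.4 -1.6  0.5 -2.  -2.1 -1.6 -1.8  4.4  1.9  0.2
  2.2  4.  -1.2 -1.3 -0.9]
```

View pics/scene5.png

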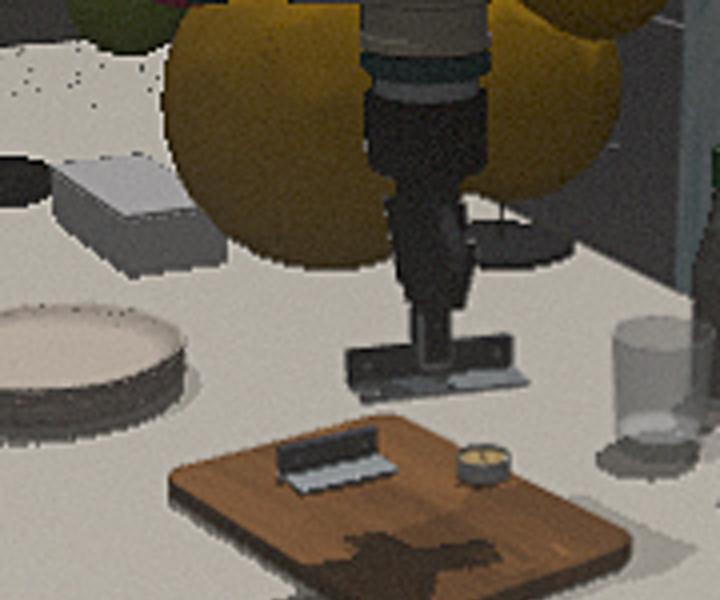

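```bash
cat > chk.py <<'E'
import io,contextlib
with contextlib.redirect_stdout(io.StringIO()): 
    from fit import *
s=ctrl.sense();print(s['t'],s['eef_pos'])
f2=ctrl.grab_frame('scene')
Rt=R.from_quat(s['eef_rot']).as_matrix()
for p in ([0.5,0,83,0,0,-.5],[0,0,84,0,-4.3,-.5],[-1.9,-2.1,88.8,4.8,-7.4,0.15]):
    print(p)
    for b in [(0,55,24),(0,-55,24),(-35,55,0),(-35,-55,0),(0,55,0)]:
        P=Rt@tool(np.array(p),b)+s['eef_pos'];print(b,((proj(f2,P)-[160,100])*4).round(0))
E
python3 chk.py
```

```text
8.35 [0.56447422 0.13608068 0.20731505]
[0.5, 0, 83, 0, 0, -0.5]
(0, 55, 24) [344. 350.]
(0, -55, 24) [509. 333.]
(-35, 55, 0) [360. 405.]
(-35, -55, 0) [527. 386.]
(0, 55, 0) [345. 386.]
[0, 0, 84, 0, -4.3, -0.5]
(0, 55, 24) [343. 358.]
(0, -55, 24) [507. 329.]
(-35, 55, 0) [361. 413.]
(-35, -55, 0) [528. 381.]
(0, 55, 0) [347. 394.]
[-1.9, -2.1, 88.8, 4.8, -7.4, 0.15]
(0, 55, 24) [344. 370.]
(0, -55, 24) [508. 332.]
(-35, 55, 0) [365. 421.]
(-35, -55, 0) [530. 381.]
(0, 55, 0) [351. 406.]
```

The side view shows the blade level: the no-tilt prediction matches within 1 px. The far spine end in the wrist view is hidden by the gripper body, so I'll drop that point and refit without tilt.

```bash
sed -i 's/((0,-55,24),(None,400+308\/5)),//; /^f2=/d' fit.py; python3 fit.py | sed -n '/no tilt/,$p'
```

```text
no tilt
82 [ 1.3  -0.   -0.42]
[-1.1  0.4 -0.4 -1.2 -0.6 -3.2  0.  -3.5 -1.3  0.9 -1.   9.1  0.4  2.4
  0.8 -2.9  0.4 -0.2]
84 [ 0.9  -0.07 -0.53]
[-0.5  0.  -0.2 -1.6 -0.1 -3.   0.1 -3.4 -1.5  0.1 -1.2  9.   0.6  2.3
  1.6 -2.6 -0.1 -0.3]
86 [ 0.51 -0.13 -0.64]
[-0.  -0.3 -0.1 -2.   0.3 -2.7  0.1 -3.2 -1.8 -0.6 -1.4  8.9  0.8  2.2
  2.4 -2.4 -0.6 -0.4]
pitch only
[ 0.44 -0.24 76.7  -8.33 -0.2 ]
[-1.1  1.7 -0.5  0.2  0.7 -0.9  0.7 -1.1 -1.3  0.5 -1.1  0.6 -1.6  2.4
  2.5 -0.7  0.2 -1. ]
```

```bash
sed -i 's/((0,55,24),(None,165+41\/3)),/((0,55,24),(None,165+76\/3)),/' fit.py; python3 fit.py | cat
```

```text
[-8.200e-01 -1.160e+00  8.856e+01  2.320e+00  2.900e-01 -7.000e-02] rms 0.71
[-0.5  1.5 -0.8 -0.2 -0.2 -0.5 -0.6 -0.8 -0.1  0.4  0.1  0.2 -0.4  0.6
  1.8 -0.2 -0.6  0.3]
[ 0.15 -0.32 82.79  0.27 -0.34 -0.1 ] rms 0.93
[-0.8  2.3 -0.3  0.8 -0.1 -1.   0.3 -1.1 -0.9  0.9 -0.7 -0.1 -0.8  1.1
  1.5 -0.8 -0.  -0.3]
no tilt
82 [ 0.41 -0.19 -0.1 ]
[-0.9  2.4 -0.2  1.  -0.2 -1.2  0.4 -1.3 -0.9  1.1 -0.7  0.3 -0.7  1.2
  1.2 -1.   0.1 -0.3]
84 [ 0.   -0.25 -0.21]
[-0.3  2.  -0.1  0.6  0.3 -0.9  0.5 -1.1 -1.2  0.4 -1.   0.2 -0.5  1.1
  2.  -0.7 -0.4 -0.4]
86 [-0.41 -0.31 -0.32]
[ 0.2  1.7  0.1  0.2  0.8 -0.7  0.5 -0.9 -1.5 -0.4 -1.2  0.1 -0.3  1.
  2.8 -0.4 -0.9 -0.5]
pitch only
[ 7.00e-02 -2.40e-01  8.39e+01  1.70e-01 -2.00e-01]
[-0.4  2.  -0.1  0.6  0.2 -1.   0.5 -1.2 -1.2  0.5 -0.9  0.3 -0.5  1.1
  1.9 -0.8 -0.3 -0.4]
```

The in-hand pose is nominal: offset about (0.2, -0.2) mm and yaw within 0.2°. Next I'll carry the blade over the scraper, turned by -60.6° and held 30 mm short of the pin, so one picture shows both notch and pin.

```bash
python3 -m crank '[{"jaw":0,"x":-0.001,"y":-0.0374,"z":0,"roll":-7.575},{"jaw":0,"x":-0.001,"y":-0.0374,"z":0,"roll":-7.575},{"jaw":0,"x":-0.001,"y":-0.0374,"z":0,"roll":-7.575},{"jaw":0,"x":-0.001,"y":-0.0374,"z":0,"roll":-7.575},{"jaw":0,"x":-0.001,"y":-0.0374,"z":0,"roll":-7.575},{"jaw":0,"x":-0.001,"y":-0.0374,"z":0,"roll":-7.575},{"jaw":0,"x":-0.001,"y":-0.0374,"z":0,"roll":-7.575},{"jaw":0,"x":-0.001,"y":-0.0374,"z":0,"roll":-7.575},{"jaw":0,"x":0,"y":0,"z":0,"roll":0},{"jaw":0,"x":0,"y":0,"z":0,"roll":0}]'
python3 b.py 6 pin,clamp_knob,blade_notch
```

```text
t: 9.4
eef_pos: [0.5567, -0.1635, 0.2082]
eef_rot: [0.585, 0.811, 0.0, -0.001]
force: [0.7, 0.5, -0.3]
finger_gap: 0.009
9.4 [ 0.55670922 -0.16350584  0.20817929] [ 5.84614785e-01  8.11310724e-01  1.17104971e-05 -6.79808896e-04] [ 0.038 -0.01   0.006  0.004  0.002 -0.003]
pin [293.8 105.3] 0.92 [ 0.5154 -0.0954  0.03  ]
blade_notch [270.  199.5] 0.95 [ 0.5173 -0.155   0.017 ]
```

View pics/w6.png

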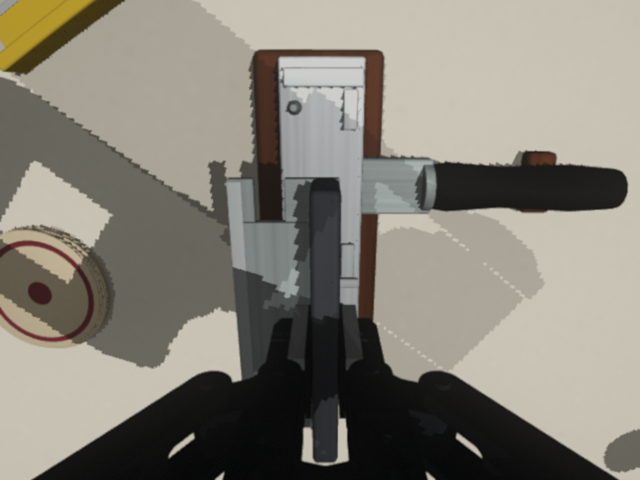

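```bash
python3 - <<'E'
import pickle
from h import *
s,f=pickle.load(open('w6.pkl','rb'))
c=f['pixels'][45:195,245:395];cv2.imwrite('pics/w6z.png',cv2.resize(c,None,fx=4,fy=4,interpolation=cv2.INTER_CUBIC))
E
```

```text
(no output)
```

View pics/w6z.png

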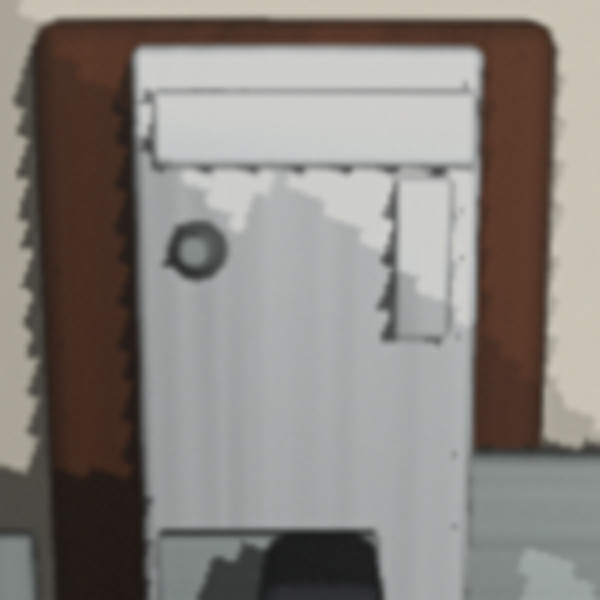

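```bash
python3 - <<'E'
import pickle
from h import *
s,f=pickle.load(open('w6.pkl','rb'))
Z=lambda u,v:(245+u/4,45+v/4)
for n,a,b,z in [('L',(137,80),(150,500),.03),('R',(481,80),(467,440),.03),('strip bottom',(155,164),(473,166),.034),('stopL',(397,180),(397,335),.034),('stopR',(450,180),(449,335),.034)]:
    A=atz(f,Z(*a),z,s);B=atz(f,Z(*b),z,s);d=A-B;print(n,A.round(4),B.round(4),np.degrees(np.arctan2(d[1],d[0])).round(2),np.linalg.norm(d).round(4))
for z in (.03,.036,.042): print(atz(f,Z(197,249),z,s).round(4))
# notch seen in same picture, using in-hand fit point notch top-plane centre etc.
E2=R.from_quat(s['eef_rot']).as_matrix()
print('notch world', (E2@np.array([.0462,-.0202,.0825])+s['eef_pos']).round(4))
E
```

```text
L [ 0.5015 -0.0776  0.03  ] [ 0.52   -0.1323  0.03  ] 108.61 0.0577
R [ 0.546  -0.0628  0.03  ] [ 0.5608 -0.1094  0.03  ] 107.6 0.049
strip bottom [ 0.5075 -0.0873  0.034 ] [ 0.5485 -0.0739  0.034 ] -161.91 0.0432
stopL [ 0.5393 -0.0789  0.034 ] [ 0.5461 -0.0984  0.034 ] 109.18 0.0207
stopR [ 0.5462 -0.0766  0.034 ] [ 0.553  -0.0961  0.034 ] 109.29 0.0207
[ 0.516  -0.0964  0.03  ]
[ 0.5163 -0.0961  0.036 ]
[ 0.5167 -0.0958  0.042 ]
notch world [ 0.5228 -0.126   0.1257]
```

```bash
python3 -m crank '[{"jaw":0,"x":-0.0036,"y":0.0158,"z":0,"roll":0},{"jaw":0,"x":-0.003,"y":0.014,"z":0,"roll":0},{"jaw":0,"x":0,"y":0,"z":-0.03,"roll":0},{"jaw":0,"x":0,"y":0,"z":-0.03,"roll":0},{"jaw":0,"x":0,"y":0,"z":-0.013,"roll":0},{"jaw":0,"x":0,"y":0,"z":0,"roll":0},{"jaw":0,"x":0,"y":0,"z":0,"roll":0}]'
python3 b.py 7 pin,blade_notch; python3 - <<'E'
import pickle,cv2
s,f=pickle.load(open('w7.pkl','rb'))
c=f['pixels'][90:270,220:380];cv2.imwrite('pics/w7z.png',cv2.resize(cv2.convertScaleAbs(c,alpha=1.5),None,fx=4,fy=3.3,interpolation=cv2.INTER_CUBIC))
E
```

```text
t: 10.3
eef_pos: [0.5509, -0.1329, 0.1372]
eef_rot: [0.584, 0.812, 0.0, 0.001]
force: [-1.4, -0.7, -0.3]
finger_gap: 0.0094
10.3 [ 0.55087501 -0.13286436  0.13719399] [5.84207936e-01 8.11603643e-01 2.96977867e-04 7.25463895e-04] [-0.006 -0.015 -0.021 -0.001 -0.001 -0.003]
pin [271.9 187.1] 0.68 [ 0.5152 -0.0965  0.03  ]
blade_notch [270.4 200.4] 0.65 [ 0.5156 -0.1058  0.017 ]
```

View pics/w7z.png

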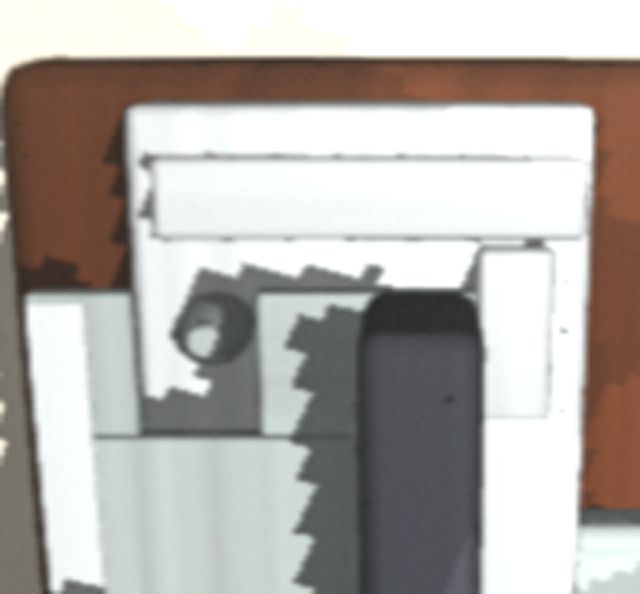

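View pics/w7.png

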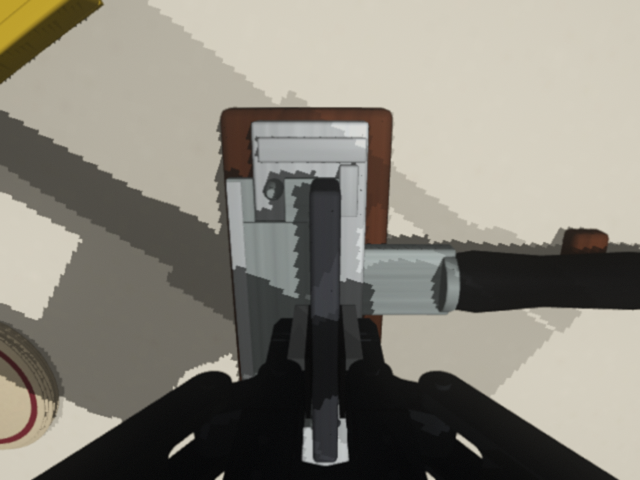

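```bash
cat > pin.py <<'E'
from h import *
import pickle,sys
def pint(tag,px,z):
    s,f=pickle.load(open(f'w{tag}.pkl','rb'))
    M=R.from_quat(s['eef_rot']).as_matrix()
    return (M.T@(atz(f,px,z,s)-s['eef_pos']))*1e3
print('top',pint(7,(270.75,192.4),.042).round(2),'mid',pint(7,(273.3,189.1),.036).round(2),'foot',pint(7,(275.5,186.8),.030).round(2))
print('w6 mid',pint(6,(294.2,107.2),.036).round(2))
s,f=pickle.load(open('w7.pkl','rb'))
s0=dict(eef_pos=np.zeros(3),eef_rot=[0,0,0,1])
for z in (.030,.042): print('proj of notch x46.2 y-20.2 col at pin height',z,proj(f,np.array([.0462,-.0202,s['eef_pos'][2]-z]),s0))
E
python3 pin.py
```

```text
top [ 46.27 -21.44  95.13] mid [ 46.3  -21.13 101.13] foot [ 46.   -20.9  107.13]
w6 mid [ 76.57 -16.85 172.28]
proj of notch x46.2 y-20.2 col at pin height 0.03 [277.15828208 186.29167606]
proj of notch x46.2 y-20.2 col at pin height 0.042 [273.92105397 192.5250044 ]
```

The picture shows the pin inside the notch outline, with its top at (271,192), and it lies about 0.9 mm off-centre across. I'll correct that and lower the blade in stages.

```bash
python3 -m crank '[{"jaw":0,"x":-0.0009,"y":-0.0003,"z":0,"roll":0},{"jaw":0,"x":0,"y":0,"z":-0.01,"roll":0},{"jaw":0,"x":0,"y":0,"z":-0.005,"roll":0},{"jaw":0,"x":0,"y":0,"z":-0.003,"roll":0},{"jaw":0,"x":0,"y":0,"z":0,"roll":0},{"jaw":0,"x":0,"y":0,"z":0,"roll":0}]'
python3 b.py 8; python3 - <<'E'
import pickle,cv2
s,f=pickle.load(open('w8.pkl','rb'));print(s['force'],s['ft_torque'])
c=f['pixels'][90:270,220:380];cv2.imwrite('pics/w8z.png',cv2.resize(cv2.convertScaleAbs(c,alpha=1.5),None,fx=4,fy=3.3,interpolation=cv2.INTER_CUBIC))
E
```

```text
t: 11.05
eef_pos: [0.5495, -0.1335, 0.1178]
eef_rot: [0.584, 0.811, 0.0, -0.0]
force: [-0.7, 0.4, -0.2]
finger_gap: 0.0089
11.05 [ 0.54952114 -0.13351629  0.11784855] [ 5.84420701e-01  8.11450825e-01  1.93186845e-05 -4.77825116e-05] [-0.    -0.007 -0.006 -0.001  0.    -0.   ]
[-0.74055322  0.42599409 -0.17254011] [-0.03703468 -0.00327669 -0.05089391]
```

View pics/w8z.png

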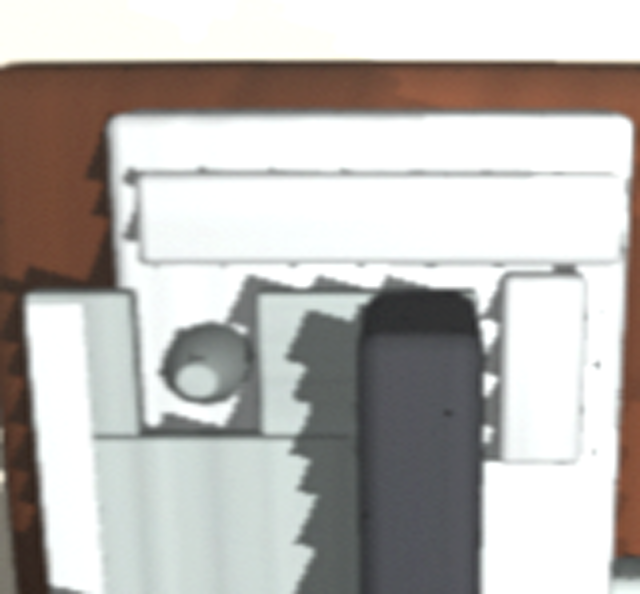

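The pin sits centred in the notch and there is no contact force yet. I'll lower the last few millimetres.

```bash
python3 -m crank '[{"jaw":0,"x":0,"y":0,"z":-0.002,"roll":0},{"jaw":0,"x":0,"y":0,"z":-0.002,"roll":0},{"jaw":0,"x":0,"y":0,"z":0,"roll":0},{"jaw":0,"x":0,"y":0,"z":0,"roll":0}]'
python3 b.py 9; python3 - <<'E'
import pickle,cv2
s,f=pickle.load(open('w9.pkl','rb'));print(s['force'],s['ft_torque'])
c=f['pixels'][90:270,220:380];cv2.imwrite('pics/w9z.png',cv2.resize(cv2.convertScaleAbs(c,alpha=1.5),None,fx=4,fy=3.3,interpolation=cv2.INTER_CUBIC))
E
```

```text
t: 11.5
eef_pos: [0.5495, -0.1335, 0.1139]
eef_rot: [0.584, 0.811, 0.0, -0.0]
force: [0.1, 0.5, -0.6]
finger_gap: 0.0088
11.5 [ 0.54945564 -0.1335096   0.11385502] [ 5.84439555e-01  8.11437246e-01  1.52684360e-05 -4.46266211e-05] [ 0.001 -0.003 -0.003  0.    -0.    -0.002]
[ 0.13644235  0.46541531 -0.61403775] [ 0.00849711 -0.01074304 -0.0057106 ]
```

View pics/w9z.png

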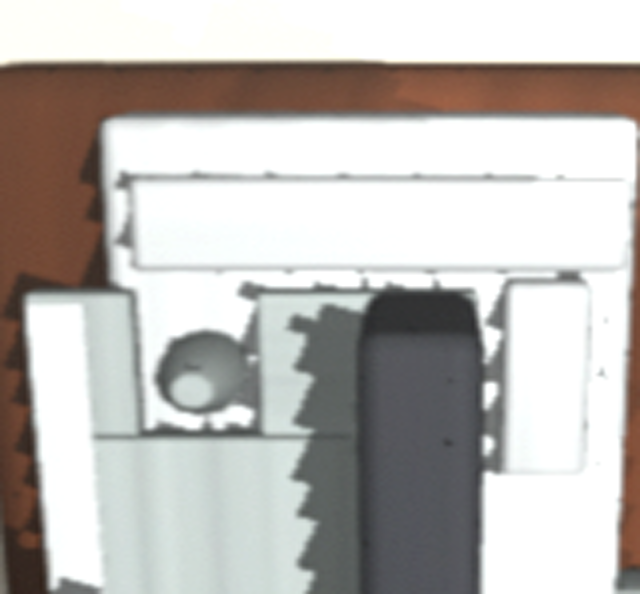

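```bash
python3 -m crank '[{"jaw":0,"x":0,"y":0,"z":-0.001,"roll":0},{"jaw":0,"x":0,"y":0,"z":0,"roll":0},{"jaw":0,"x":0,"y":0,"z":0,"roll":0}]'
python3 -m crank '[{"jaw":0,"x":0,"y":0,"z":-0.001,"roll":0},{"jaw":0,"x":0,"y":0,"z":0,"roll":0},{"jaw":0,"x":0,"y":0,"z":0,"roll":0}]'
```

```text
t: 11.85
eef_pos: [0.5495, -0.1335, 0.1129]
eef_rot: [0.584, 0.811, 0.0, 0.0]
force: [0.1, 0.0, -0.2]
finger_gap: 0.0089
t: 12.15
eef_pos: [0.5496, -0.1336, 0.112]
eef_rot: [0.584, 0.811, 0.0, 0.0]
force: [0.1, -0.0, -0.9]
finger_gap: 0.0093
```

```bash
python3 -m crank '[{"jaw":0,"x":0,"y":0,"z":-0.001,"roll":0},{"jaw":0,"x":0,"y":0,"z":0,"roll":0},{"jaw":0,"x":0,"y":0,"z":0,"roll":0}]'
python3 b.py 10; python3 - <<'E'
import pickle,cv2
s,f=pickle.load(open('w10.pkl','rb'));print(s['force'],s['ft_torque'])
c=f['pixels'][90:270,220:380];cv2.imwrite('pics/w10z.png',cv2.resize(cv2.convertScaleAbs(c,alpha=1.5),None,fx=4,fy=3.3,interpolation=cv2.INTER_CUBIC))
E
```

```text
t: 12.45
eef_pos: [0.5496, -0.1335, 0.112]
eef_rot: [0.584, 0.811, 0.0, 0.0]
force: [-3.2, 0.2, 5.7]
finger_gap: 0.0094
12.45 [ 0.54963105 -0.13354376  0.11200582] [5.84395648e-01 8.11468820e-01 9.87365362e-05 2.65469694e-04] [ 0.001  0.     0.002 -0.001  0.     0.001]
[-3.22700738  0.20778616  5.70481029] [ 0.15809656  0.58761186 -0.03482476]
```

View pics/w10z.png

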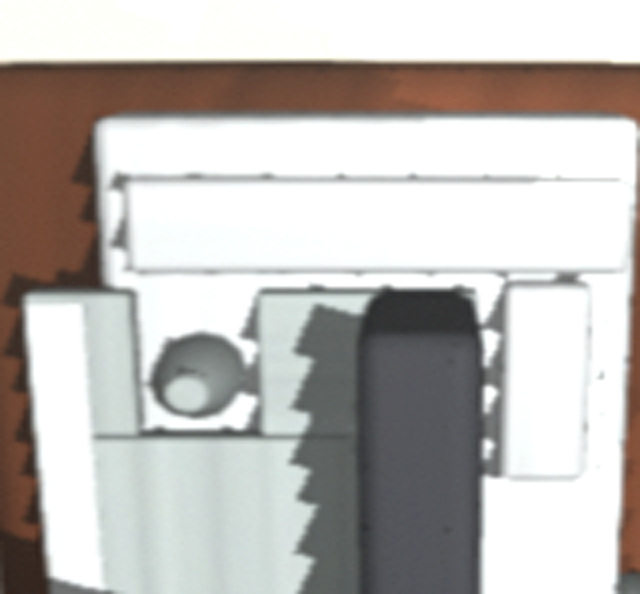

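A contact force of 5.7 N shows the blade is seated on the bed with the pin in the notch. I'll ease off, open partly and retreat.

```bash
python3 -m crank '[{"jaw":0,"x":0,"y":0,"z":0.0008,"roll":0},{"jaw":0.3,"x":0,"y":0,"z":0,"roll":0},{"jaw":0.3,"x":0,"y":0,"z":0,"roll":0},{"jaw":0.3,"x":0,"y":0,"z":0,"roll":0},{"jaw":0.3,"x":0,"y":0,"z":0.01,"roll":0},{"jaw":0.3,"x":0,"y":0,"z":0.03,"roll":0},{"jaw":0.3,"x":0,"y":0,"z":0.04,"roll":0},{"jaw":0.3,"x":0,"y":0,"z":0.03,"roll":0},{"jaw":0.3,"x":0,"y":0,"z":0,"roll":0},{"jaw":0.3,"x":0,"y":0,"z":0,"roll":0}]'
python3 b.py 11 pin,clamp_knob,blade_notch,blade_grip
```

```text
t: 13.5
eef_pos: [0.5497, -0.1336, 0.2229]
eef_rot: [0.584, 0.811, 0.0, 0.001]
force: [-0.2, 0.4, -0.7]
finger_gap: 0.0257
13.5 [ 0.54967372 -0.13361828  0.22287068] [5.84451687e-01 8.11427835e-01 3.43090349e-04 9.88333140e-04] [-0.     0.031  0.041  0.    -0.007 -0.   ]
pin [290.1 157.9] 0.58 [ 0.5152 -0.0968  0.03  ]
clamp_knob [290.8 394.3] 0.87 [ 0.567  -0.2658  0.029 ]
blade_notch [290.4 156.6] 0.92 [ 0.5147 -0.0981  0.017 ]
blade_notch [141.3   0. ] 0.62 [ 0.4032 -0.0368  0.017 ]
blade_grip [324.6 236.1] 0.83 [ 0.5513 -0.1384  0.029 ]
blade_grip [88.5 65.4] 0.57 [ 0.3852 -0.0815  0.029 ]
blade_grip [ 64.4 312. ] 0.35 [ 0.3927 -0.2516  0.029 ]
```

View pics/w11.png

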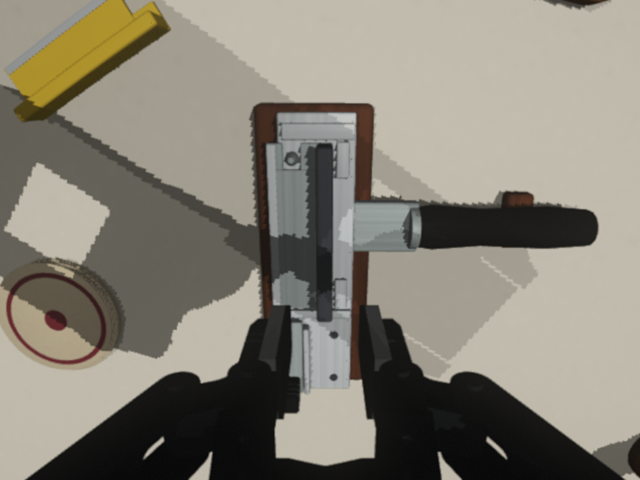

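The picture shows the blade seated, with the pin in the notch at (291,157) and the spine on the handle side. The clamp is still open and its knob is at (291,394). I'll triangulate the knob.

```bash
python3 - <<'E'
from h import *
import pickle
r=[]
for t,p in ((3,(273.4,434.2)),(11,(290.8,394.3))):
    s,f=pickle.load(open(f'w{t}.pkl','rb'));r.append(ray(f,p,s));print(t,atz(f,p,.053,s).round(4))
print(tri(r))
yb=np.array([np.cos(np.radians(108.4)),np.sin(np.radians(108.4))]);xb=np.array([yb[1],-yb[0]])
pin=np.array([.5160,-.0963]);print('bed',[(np.round([(q-pin)@xb-.005,(q-pin)@yb+.046],4)) for q in [atz(f,p,.053,s)[:2],tri(r)[0][:2]]])
s,f=pickle.load(open('w11.pkl','rb'))
c=f['pixels'][290:420,260:370];cv2.imwrite('pics/w11z.png',cv2.resize(c,None,fx=4.5,fy=4.5,interpolation=cv2.INTER_CUBIC))
E
```

```text
3 [ 0.5605 -0.2439  0.053 ]
11 [ 0.563  -0.2466  0.053 ]
(array([ 0.56236784, -0.24542203,  0.05236537]), [0.0014184788061063183, 0.0014184788061062722])
bed [array([-0.0079, -0.1114]), array([-0.0081, -0.1101])]
```

View pics/w11z.png

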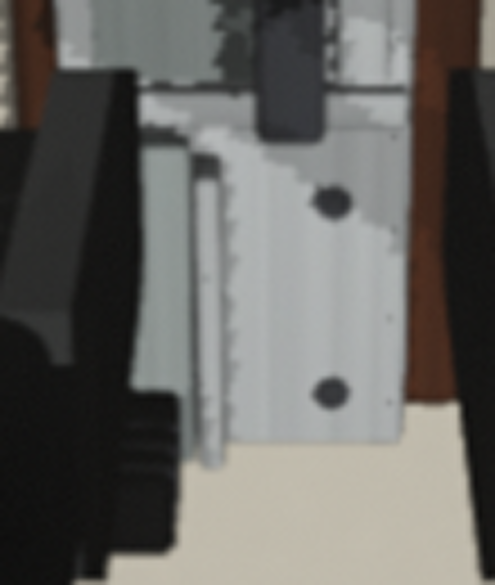

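The triangulated height of 52 mm is as expected (53), but a finger partly hides the knob. I'll go above it with the jaws open for a clean look.

```bash
python3 -m crank '[{"jaw":1,"x":0.004,"y":-0.03,"z":0,"roll":0},{"jaw":1,"x":0.004,"y":-0.04,"z":0,"roll":0},{"jaw":1,"x":0.0048,"y":-0.042,"z":-0.02,"roll":0},{"jaw":1,"x":0,"y":0,"z":-0.02,"roll":0},{"jaw":1,"x":0,"y":0,"z":0,"roll":0},{"jaw":1,"x":0,"y":0,"z":0,"roll":0},{"jaw":1,"x":0,"y":0,"z":0,"roll":0}]'
python3 b.py 12 pin,clamp_knob,blade_notch
```

```text
t: 14.45
eef_pos: [0.5628, -0.2449, 0.1831]
eef_rot: [0.584, 0.812, 0.0, 0.001]
force: [-0.1, 0.9, 0.6]
finger_gap: 0.0853
14.45 [ 0.56280168 -0.24490178  0.18307463] [5.83957568e-01 8.11783681e-01 2.11620547e-04 8.77273665e-04] [ 0.001 -0.009 -0.004  0.    -0.003 -0.   ]
clamp_knob [327.4 268.9] 0.72 [ 0.5679 -0.2552  0.029 ]
clamp_knob [ 30.1 182.4] 0.72 [ 0.3967 -0.2589  0.029 ]
```

View pics/w12.png

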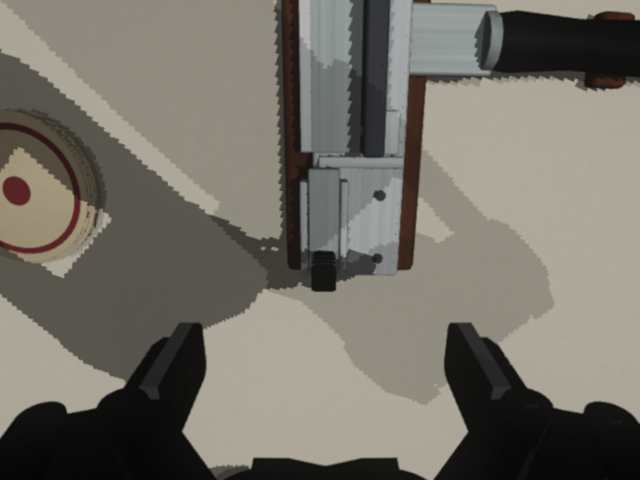

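```bash
python3 - <<'E'
from h import *
import pickle
s,f=pickle.load(open('w12.pkl','rb'))
M=R.from_quat(s['eef_rot']).as_matrix()
c=f['pixels'][145:300,295:415];cv2.imwrite('pics/w12z.png',cv2.resize(cv2.convertScaleAbs(c,alpha=1.5,beta=15),None,fx=4,fy=3.8,interpolation=cv2.INTER_CUBIC))
for p,z in (((323.5,277.5),.065),((327.4,268.9),.053)):
    w=atz(f,p,z,s);print(w.round(4),(M.T@(w-s['eef_pos'])*1e3).round(1))
E
```

```text
[ 0.5624 -0.2457  0.065 ] [ -0.5  -0.8 118.1]
[ 0.5645 -0.2456  0.053 ] [ -1.1   1.2 130.1]
```

View pics/w12z.png

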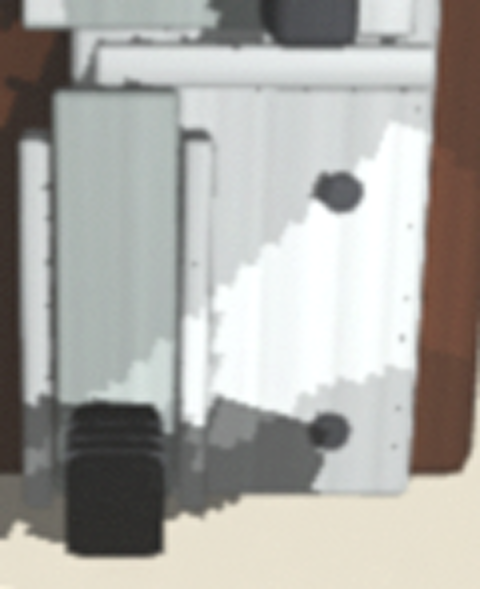

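The tool is over the knob within about 1 mm. I'll descend and grip the knob lightly.

```bash
python3 -m crank '[{"jaw":1,"x":-0.0004,"y":-0.0008,"z":-0.02,"roll":0},{"jaw":1,"x":0,"y":0,"z":-0.03,"roll":0},{"jaw":1,"x":0,"y":0,"z":-0.012,"roll":0},{"jaw":0,"x":0,"y":0,"z":0,"roll":0},{"jaw":0,"x":0,"y":0,"z":0,"roll":0},{"jaw":0,"x":0,"y":0,"z":0,"roll":0},{"jaw":0,"x":0,"y":0,"z":0,"roll":0},{"jaw":0,"x":0,"y":0,"z":0,"roll":0},{"jaw":0,"x":0,"y":0,"z":0,"roll":0}]' 20
```

```text
t: 15.55
eef_pos: [0.5625, -0.2464, 0.1208]
eef_rot: [0.584, 0.811, 0.0, 0.001]
force: [2.7, 0.8, 3.5]
finger_gap: 0.011
```

```bash
python3 -m crank '[{"jaw":0,"x":-0.0016,"y":0.0047,"z":0,"roll":0},{"jaw":0,"x":-0.0016,"y":0.0047,"z":0,"roll":0},{"jaw":0,"x":-0.0016,"y":0.0047,"z":0,"roll":0},{"jaw":0,"x":-0.0016,"y":0.0047,"z":0,"roll":0},{"jaw":0,"x":-0.0016,"y":0.0047,"z":0,"roll":0},{"jaw":0,"x":0,"y":0,"z":0,"roll":0},{"jaw":0,"x":0,"y":0,"z":0,"roll":0}]'
```

```text
t: 16.25
eef_pos: [0.5544, -0.222, 0.1208]
eef_rot: [0.584, 0.812, 0.001, 0.001]
force: [2.5, 2.6, 7.2]
finger_gap: 0.0116
```

```bash
python3 -m crank '[{"jaw":0,"x":-0.0009,"y":0.0028,"z":0,"roll":0},{"jaw":0,"x":-0.0006,"y":0.0019,"z":0,"roll":0},{"jaw":0,"x":0,"y":0,"z":0,"roll":0},{"jaw":0,"x":0,"y":0,"z":0,"roll":0}]'
python3 -m crank '[{"jaw":0,"x":-0.0005,"y":0.0014,"z":0,"roll":0},{"jaw":0,"x":0,"y":0,"z":0,"roll":0},{"jaw":0,"x":0,"y":0,"z":0,"roll":0}]'
```

```text
t: 16.65
eef_pos: [0.5529, -0.2175, 0.1208]
eef_rot: [0.584, 0.812, 0.001, 0.001]
force: [4.2, 1.9, 7.5]
finger_gap: 0.0113
t: 16.95
eef_pos: [0.5525, -0.2162, 0.1208]
eef_rot: [0.584, 0.812, 0.001, 0.001]
force: [3.7, 1.1, 6.0]
finger_gap: 0.0116
```

```bash
python3 -m crank '[{"jaw":0,"x":-0.0005,"y":0.0014,"z":0,"roll":0},{"jaw":0,"x":0,"y":0,"z":0,"roll":0},{"jaw":0,"x":0,"y":0,"z":0,"roll":0}]'
python3 -m crank '[{"jaw":0,"x":-0.0005,"y":0.0014,"z":0,"roll":0},{"jaw":0,"x":0,"y":0,"z":0,"roll":0},{"jaw":0,"x":0,"y":0,"z":0,"roll":0}]'
```

```text
t: 17.25
eef_pos: [0.5522, -0.2156, 0.1208]
eef_rot: [0.584, 0.811, 0.0, 0.002]
force: [7.1, -2.8, 4.6]
finger_gap: 0.011
t: 17.55
eef_pos: [0.552, -0.2153, 0.1208]
eef_rot: [0.585, 0.811, -0.0, 0.004]
force: [10.0, -8.6, -0.3]
finger_gap: 0.0112
```

The clamp has reached its end stop: the resisting force rose to about 10 N and progress stalled. I'll release and lift.

```bash
python3 -m crank '[{"jaw":0.4,"x":0.0004,"y":-0.001,"z":0,"roll":0},{"jaw":0.4,"x":0,"y":0,"z":0,"roll":0},{"jaw":0.4,"x":0,"y":0,"z":0,"roll":0},{"jaw":0.4,"x":0,"y":0,"z":0.02,"roll":0},{"jaw":0.4,"x":0,"y":0,"z":0.04,"roll":0},{"jaw":1,"x":0.01,"y":-0.03,"z":0.03,"roll":0},{"jaw":1,"x":0,"y":0,"z":0.03,"roll":0},{"jaw":1,"x":0,"y":0,"z":0,"roll":0},{"jaw":1,"x":0,"y":0,"z":0,"roll":0},{"jaw":1,"x":0,"y":0,"z":0,"roll":0}]'
python3 b.py 13 pin,clamp_knob,blade_notch
python3 - <<'E'
from h import *
f=ctrl.grab_frame('scene');cv2.imwrite('pics/scene13.png',cv2.resize(f['pixels'][170:380,180:470],None,fx=2.7,fy=2.7,interpolation=cv2.INTER_CUBIC))
import pickle
s,f=pickle.load(open('w13.pkl','rb'))
c=f['pixels'][60:320,240:400];cv2.imwrite('pics/w13z.png',cv2.resize(cv2.convertScaleAbs(c,alpha=1.3),None,fx=2.3*1.5,fy=2.3,interpolation=cv2.INTER_CUBIC))
E
```

```text
t: 18.55
eef_pos: [0.5608, -0.2444, 0.2379]
eef_rot: [0.584, 0.812, -0.0, -0.002]
force: [0.3, -0.7, -0.0]
finger_gap: 0.0852
18.55 [ 0.56075031 -0.2443761   0.23788798] [ 5.84291519e-01  8.11542255e-01 -2.17566909e-04 -1.59427334e-03] [ 0.     0.006  0.004 -0.     0.    -0.001]
clamp_knob [327.6 188.6] 0.6 [ 0.5543 -0.2213  0.029 ]
```

View pics/w13.png

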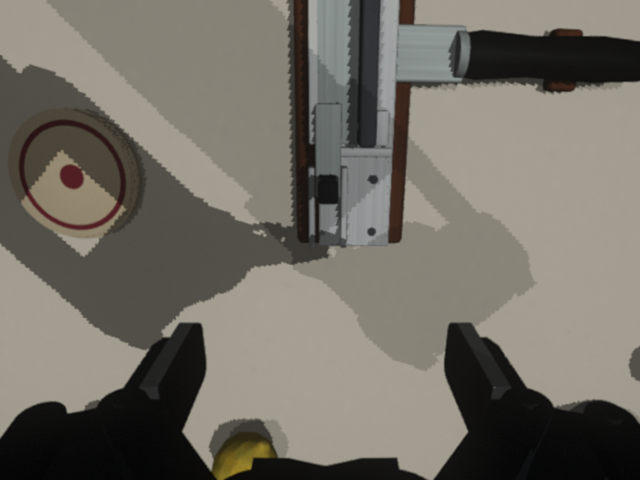

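View pics/scene13.png

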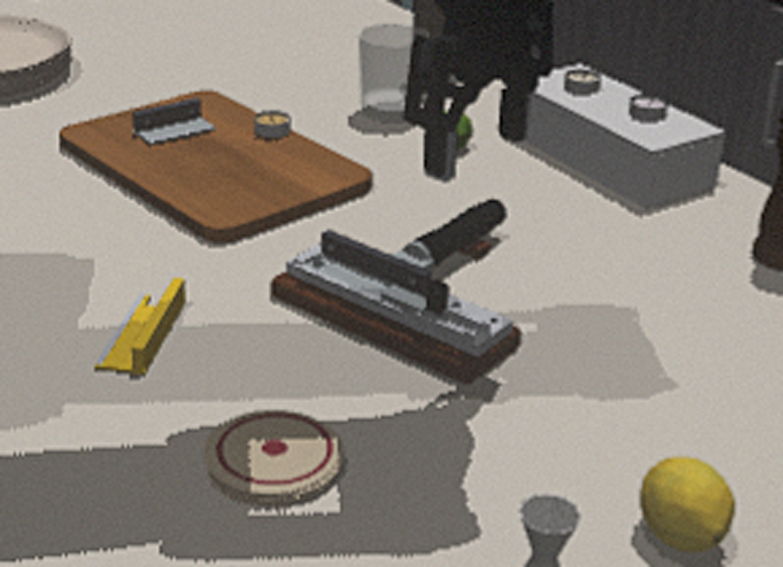

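View pics/w13z.png

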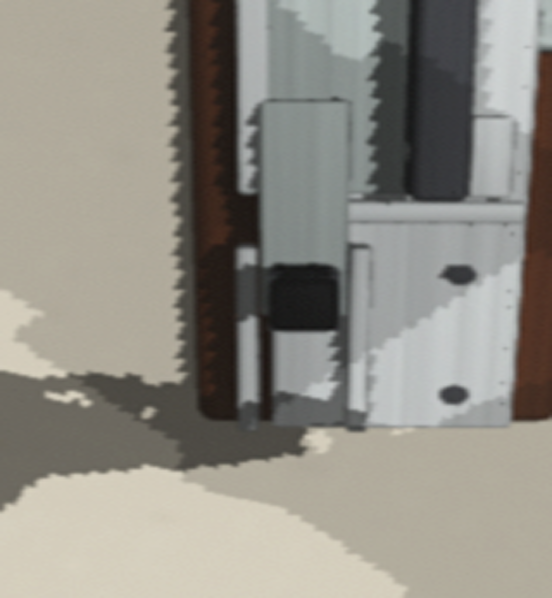

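The tongue now covers the blade's plain end, with the knob at (328,189). I'll move to see the pin end and check both numerically.

```bash
python3 -m crank '[{"jaw":1,"x":-0.013,"y":0.04,"z":0.01,"roll":0},{"jaw":1,"x":-0.012,"y":0.04,"z":0.01,"roll":0},{"jaw":1,"x":-0.005,"y":0.015,"z":0,"roll":0},{"jaw":1,"x":0,"y":0,"z":0,"roll":0},{"jaw":1,"x":0,"y":0,"z":0,"roll":0},{"jaw":1,"x":0,"y":0,"z":0,"roll":0}]'
python3 b.py 14 pin,clamp_knob,blade_notch,blade_grip
python3 - <<'E'
from h import *
import pickle
yb=np.array([np.cos(np.radians(108.4)),np.sin(np.radians(108.4))]);xb=np.array([yb[1],-yb[0]]);pin=np.array([.5160,-.0963])
bed=lambda w:np.round([(w[:2]-pin)@xb*1e3-5,(w[:2]-pin)@yb*1e3+46],1)
s,f=pickle.load(open('w13.pkl','rb'))
Z=lambda u,v:(240+u/3.45,60+v/2.3)
print('tip',bed(atz(f,Z(305,100),.041,s)),'knob top',bed(atz(f,Z(304,303),.065,s)),'blade end',bed(atz(f,Z(248,193),.032,s)))
s,f=pickle.load(open('w14.pkl','rb'))
c=f['pixels'][100:300,250:370];cv2.imwrite('pics/w14z.png',cv2.resize(cv2.convertScaleAbs(c,alpha=1.3),None,fx=5,fy=3,interpolation=cv2.INTER_CUBIC))
E
```

```text
t: 19.4
eef_pos: [0.5314, -0.151, 0.2591]
eef_rot: [0.585, 0.811, -0.0, -0.0]
force: [0.2, 0.3, -0.1]
finger_gap: 0.0852
19.4 [ 0.53138129 -0.15100176  0.25905414] [ 5.84883736e-01  8.11117045e-01 -2.42506073e-04 -3.09651651e-04] [-0.006  0.004 -0.003  0.002  0.002  0.003]
pin [329.5 133.4] 0.88 [ 0.5159 -0.0953  0.03  ]
clamp_knob [324.6 312.9] 0.8 [ 0.5564 -0.2278  0.029 ]
blade_notch [331.4 136.6] 0.75 [ 0.5184 -0.098   0.017 ]
blade_grip [144.7  53.9] 0.83 [ 0.3829 -0.084   0.029 ]
blade_grip [357.3 203.4] 0.8 [ 0.5508 -0.136   0.029 ]
blade_grip [329.9 312.6] 0.53 [ 0.5603 -0.2262  0.029 ]
tip [ -7.8 -30.1] knob top [ -7.9 -78.9] blade end [-18.2 -55.1]
```

View pics/w14.png

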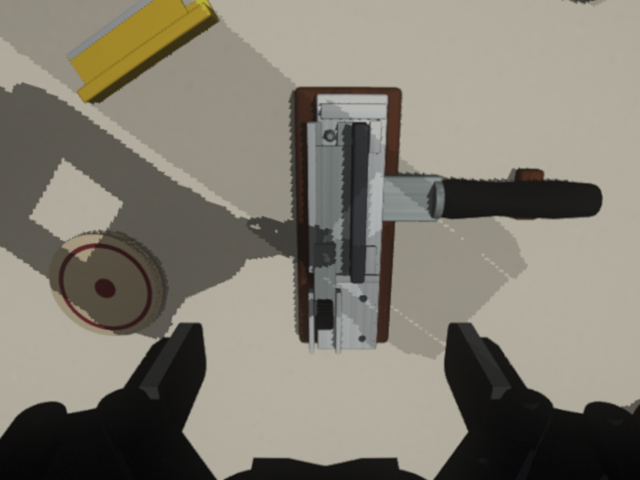

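View pics/w14z.png

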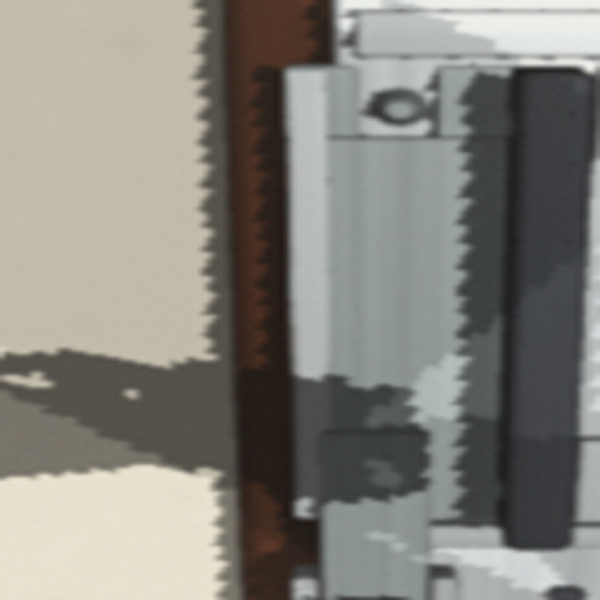

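The tongue tip measures -30.1 mm along the bed, where fully home is -30. The blade's plain end is at -55.1 (seated is -55), and the pin shows inside the notch at (329,133). The arm is clear, so I'll hand in.

```bash
python3 -c "
from bench import ctrl
print(ctrl.sense()['force'],ctrl.sense()['t']);print(ctrl.job_done())"
```

```text
[-0.69684836  0.30081784  0.10774847] 19.65
the job is handed in; nothing more can be done
None
```

I put the notched blade in the scraper head and slid the clamp fully home over its other end, then handed the job in at 19.65 s. The hand-in reports no verdict.

**Blade:** I lifted it by its spine, turned it about 60.6° and lowered it over the pin until it pressed on the bed with about 6 N. In the last picture the pin shows inside the notch and the spine is on the handle side. The plain end measures -55.1 mm along the bed, where -55 is seated.

**Clamp:** I gripped the knob and pushed the clamp about 33 mm until it hit the end stop, with the resisting force rising to about 10 N. The tongue tip measures -30.1 mm along the bed, where -30 is fully home.

**Everything else:** The arm was clear and its force reading near zero when I handed in. In the last scene view the spare blade, tealight, coasters, lime, lemon and jigger look unmoved; I did not measure them. I left the yellow look-alike alone.

**Checks that disagreed:**
- **Blade tilt:** My first in-hand fit showed a false tilt because I had misread two spine corners. The side camera showed the blade level, and the corrected fit agreed.
- **Pin position:** Two views of the pin differed by about 2 mm, so I corrected 0.9 mm from a close view before lowering.
- **Knob position:** The network's estimate differed by 2 mm from the one I read off the picture, and I used mine.

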